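# Hang a rinsed screw cup on the drying peg and lay its lid on the lid rest

## Task

The rinsed steel screw cup is lying on the sloped wire draining rest: turn it upside down and put it over the empty drying peg, lowering it rather than dropping it, until its rim stands on the foot of the peg. Lay its loose lid, knob up, flat on the small sloped lid rest, again without dropping it. Leave the cup that is already drying on the other peg and the screwdriver where they are.

Things in the scene. Friction and masses are not known exactly. Their poses are not given: they have to be found in the camera images.
- cup: The cup to hang up: straight round steel cup, outside diameter 50 mm, length 95 mm, wall 3 mm, bottom 4 mm thick, 150 g or so. Origin at the centre of the closed bottom's outer face; its z axis runs along the cup from the bottom to the open mouth. It starts on the draining rest, mouth away from the robot and 20 degrees below level.
- cup_mouth (a point): Centre of the cup's open mouth, in the plane of the rim, 95 mm along the cup's z axis from its origin.
- drain_rest: Fixed wire rest under the cup: grey foot 110 x 80 x 6 mm and two parallel 10 mm steel bars, 30 mm apart (40 mm over their outsides), falling by 20 degrees from 76 mm height at the robot's side to 41 mm at the far side, where a cross bar stops the cup's rim. Origin on the bench under its centre; x axis runs level along the bars to the low end.
- peg_free: The empty drying peg, fixed to the bench: grey round foot 70 mm across and 12 mm high with an upright white peg of 32 mm diameter and a tapered tip, top 82 mm above the bench. Origin on the bench on the peg's axis, z up. A hung cup has 6 mm play all round and stands with its rim on the foot.
- peg_free_foot (a point): Point on the empty peg's axis at the height of the foot's upper face, 12 mm above the bench.
- peg_taken: A second peg just like the empty one, on which another cup is already drying. Origin on the bench on its axis.
- other_cup: Loose cup of the same kind, upside down on the second peg; leave it. Origin at the centre of its closed bottom, which is now its top, 107 mm above the bench.
- lid: The cup's loose lid: steel disc 58 mm across and 6 mm thick with a round black knob 20 mm across in the centre, reaching from 6 to 42 mm above its underside; 80 g or so. Lies knob up on the bench. Origin at the centre of its flat underside; z axis up through the knob.
- lid_slope: Sloped steel plate of the fixed lid rest: 84 mm (its x) by 64 mm (its y). Origin at the centre of its upper face, 56 mm above the bench; z is the face's normal, tilted 20 degrees from vertical towards the robot's side; x runs up the slope. At the low edge a lip stands 6 mm above the face, its inner side at x = -39 mm, so a lid touching it has its centre at x = -10 mm.
- screwdriver: Blue electric screwdriver lying on the bench beyond the work, 210 mm long, 46 mm wide; leave it. Origin on the bench below its middle.
There are look-alikes about, which are no part of the job. What is shaped like the peg_free but blue, pink or purple is not meant.

How it is judged:
At the end, for the whole second after the job is handed in: Cup mouth down (5 degrees) over the empty peg: mouth centre within 10 mm of its axis, rim within 4 mm of the foot's top. Lid knob up, flat on the slope (4 degrees, 4 mm), its centre -15 to +25 mm along the slope and 20 mm sideways of the plate's centre. Both at rest (angle between cup's own z axis and vertical above 3.05 rad and horizontal distance between cup_mouth and peg_free below 0.01 m and z of cup_mouth in the frame of peg_free_foot between -0.004 and 0.004 m and angle between lid's own z axis and vertical below 0.6 rad and angle between the z axis of lid and the z axis of lid_slope, either way round below 0.07 rad and z of lid in the frame of lid_slope between -0.004 and 0.004 m and x of lid in the frame of lid_slope between -0.015 and 0.025 m and y of lid in the frame of lid_slope between -0.02 and 0.02 m and linear speed of each of cup, lid below 0.02 m/s); the robot touches nothing.
It fails at once if the other cup is moved by more than 15 mm (distance of other_cup from where it was at the start of the episode above 0.015 m).
It fails at once if the screwdriver is moved by more than 20 mm (distance of screwdriver from where it was at the start of the episode above 0.02 m).
It fails at once if the cup drops down the peg (faster than 0.6 m/s with its mouth within 30 mm of the peg's axis and less than 75 mm above the foot) (horizontal distance between cup_mouth and peg_free below 0.03 m and z of cup_mouth in the frame of peg_free_foot below 0.075 m and linear speed of cup above 0.6 m/s).
It fails at once if the lid drops onto the lid rest (faster than 0.6 m/s within 60 mm of the plate's centre) (distance between lid and lid_slope below 0.06 m and linear speed of lid above 0.6 m/s).
It also fails if it takes over 64 s, if anything falls off the work surface, if the arm or the gripper's body presses on something with over 40 N, if the wrist force passes 120 N, or if a joint passes its speed limit or range.

## Robot

A 7-joint arm with a two-finger parallel gripper is mounted at the origin on the work surface. World frame = base frame: x ahead of the robot, y to its left, z up, the work surface at z = 0. Lengths are in m, angles in rad, forces in N, time in s.
With the tool pointing down it reaches from about 0.4 to 0.9 m from the base axis. Payload 5.6 kg.
Tool frame: the origin (TCP) lies midway between the tips of the shut fingers; the grasp point (between the pads) lies 19 mm behind it; y points along the fingers, z is the direction in which the jaws open and shut, and the axes are right-handed (so a half turn about y gives the same grasp; the last joint's range is limited). The gripper opens to 92 mm and grips with 3 to 60 N. Pads are 20 mm wide; open, the fingers measure 128 mm over their backs; the gripper's body (75 mm by 189 mm) begins 69 mm behind the grasp point.
Start: joints at [1.069, 0.468, -0.012, 1.603, 0.006, 1.071, -0.056], TCP at [0.288, -0.583, 0.215] pointing down, gripper open.
Joint ranges: [-2.53, 2.53], [-0.31, 2.02], [-1.57, 1.55], [0.28, 2.44], [-1.29, 4.43], [0.15, 1.84], [-2.92, 2.92]. Speed limits (rad/s): [2.57, 2.57, 3.14, 3.14, 3.14, 3.14, 3.14].

## Interface

Orientations are given as a 3x3 rotation matrix whose columns are the frame's x, y, z axes.
In Python, from station import env, effector, solver, viewer, workorder, search_frame, tip_of gives the robot as it stands. Calls block until the motion is done:
- env.reach(position, orientation): joint-space move of the TCP to a pose.
- env.movel(position, frame=None, rate=0.15): straight line of the TCP; frame=None keeps the orientation; rate is the mean speed in m/s.
- env.goto_joints(angles): joint-space move.
- effector.release() and effector.grasp(squeeze=None): open the fingers fully, or close them until they stop; squeeze is the grip in N (None keeps the last).
- env.pause(seconds).
- solver.inverse_kinematics(position, orientation): joint angles nearest the present ones, or None.
- env.sense(): the state.
- viewer.read_camera(name): name is "scene" or "top"; returns (picture, depth): 480x640x3 uint8, red, green, blue; 480x640 float32, m along the optical axis (not along the pixel's ray), 0 where there is no reading.
- viewer.camera_info(name): a dict with "intrinsics" (3x3 intrinsics, pixels), "eye" and "rotation" of the camera in the world. Camera axes: x right, y up, looking along -z (the intrinsics and any distortion apply to the point x, -y, -z); pixel columns grow to the right and rows downward; lengths in m; the calibration is good to about 2 mm. A picture is of the moment at which its call begins. camera_info takes no time and is no camera call.
A pose or a line that the arm cannot do raises env.PlanningError and nothing moves.
- workorder.finish_job(): hands the job in, once; it reports no verdict.
Trained networks look in the newest picture that a camera, given by its name, has taken for a name from the list of things; names that differ only in an ending like _2 or _b are one class to them, and where a whole thing is asked for, a point or a joint stands for the part that bears it (a point fixed in the world has none). Each returns a list of dicts, best first, with "score" (0 to 1); they miss things now and then, are a little off and sometimes report something else, mostly with a low value. They report only what shows in the picture. A call takes as long as a camera call. They do not tell look-alikes from the thing itself.
- search_frame(camera, name): "at" ([x, y, z] in m, in world coordinates, good to about 4 mm: the middle of the surface that is visible of it).
- tip_of(camera, name): "at" ([x, y, z] in m, in world coordinates, good to about 4 mm: a listed point, or the origin of a listed thing).
The state is a dict: "t": time; "joint_positions": joint angles; "joint_velocities": joint speeds; "tau": joint torques, N m; "ee_pos": TCP position; "tcp_rot": TCP orientation; "wrist_force": force on the tool from outside, world axes, zero at the start; "moment": the same for the moment, N m; "gripper_width": finger opening in m.
Only numpy, scipy, OpenCV 4.12 (cv2) and the standard library are available. Lean on these libraries where they do the work, as an engineer would, in place of code of your own. Each camera call takes 0.05 s, during which the arm holds its last target.

## Working session

There is one attempt and no reset: what is moved stays moved. The work goes in short steps, each a Python script; the robot and the scene stay as the last script left them, time stands still between calls to the robot, and variables do not carry over. Pictures are saved under pics/ and viewed, and the job is handed in when it is done.

```bash
ls; mkdir -p pics; python3 - <<'E'
from station import env, effector, solver, viewer, workorder, search_frame, tip_of
import cv2,numpy as np
s=env.sense();print(s['t'],s['ee_pos'],s['tcp_rot'],s['gripper_width'])
for c in("scene","top"):
    p,d=viewer.read_camera(c);cv2.imwrite(f'pics/{c}0.png',p[:,:,::-1]);np.save(f'pics/{c}0d.npy',d)
    print(c,viewer.camera_info(c))
    for n in("cup","cup_mouth","drain_rest","peg_free","peg_taken","other_cup","lid","lid_slope","screwdriver"):
        for r in tip_of(c,n)[:4]: print(c,n,np.round(r['at'],3),round(r['score'],2))
print(env.sense()['t'])
E
```

```text
pics
0.0 [ 0.28752076 -0.58230006  0.21365244] [[-8.96637337e-01 -9.17328128e-04  4.42764773e-01]
 [-4.42765694e-01  1.49650222e-03 -8.96636103e-01]
 [ 1.59911050e-04 -9.99998459e-01 -1.74798119e-03]] 0.09217562599427982
scene {'intrinsics': array([[465.81452225,   0.        , 315.83161099],
       [  0.        , 465.81452225, 241.63672187],
       [  0.        ,   0.        ,   1.        ]]), 'eye': array([1.09344791, 0.24946147, 0.70008022]), 'rotation': array([[-0.4713134 , -0.64586557,  0.60060081],
       [ 0.88191505, -0.3378184 ,  0.3287926 ],
       [-0.00946182,  0.68464326,  0.72881691]])}
scene cup [ 0.481 -0.285  0.1  ] 0.89
scene cup_mouth [ 0.57  -0.288  0.066] 0.66
scene drain_rest [ 0.516 -0.282 -0.002] 0.57
scene peg_free [ 0.617  0.204 -0.   ] 0.95
scene peg_free [ 0.518 -0.012  0.   ] 0.87
scene peg_free [0.616 0.077 0.001] 0.78
scene peg_free [0.453 0.18  0.001] 0.69
scene peg_taken [ 0.615 -0.09   0.   ] 0.59
scene other_cup [ 0.608 -0.088  0.105] 0.89
scene lid [ 0.436  0.065 -0.001] 0.75
scene lid_slope [0.546 0.342 0.057] 0.59
scene screwdriver [0.794 0.095 0.
[... 225 characters left out ...]
1578065]), 'rotation': array([[-0.00903903,  0.99343296, -0.11405813],
       [-0.99993667, -0.008215  ,  0.0076926 ],
       [ 0.0067051 ,  0.11412044,  0.9934443 ]])}
top cup [ 0.479 -0.282  0.099] 0.88
top drain_rest [ 0.516 -0.289  0.003] 0.58
top drain_rest [ 0.793  0.095 -0.005] 0.51
top peg_free [ 0.617  0.077 -0.002] 0.96
top peg_free [ 0.624  0.207 -0.   ] 0.95
top peg_free [ 0.448  0.179 -0.003] 0.81
top peg_free [ 0.521 -0.012 -0.001] 0.79
top peg_taken [ 0.606 -0.088 -0.   ] 0.68
top other_cup [ 0.612 -0.09   0.106] 0.68
top other_cup [ 0.515 -0.286  0.002] 0.16
top lid [0.433 0.064 0.001] 0.94
top lid_slope [0.545 0.348 0.058] 0.64
top screwdriver [ 0.797  0.094 -0.004] 0.83
1.0
```

View pics/scene0.png

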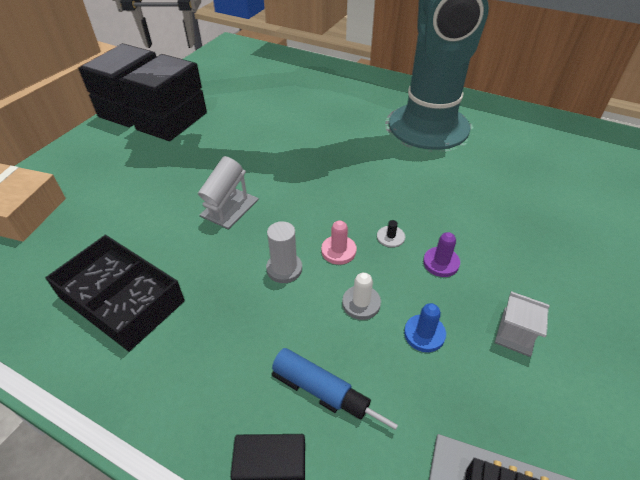

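View pics/top0.png

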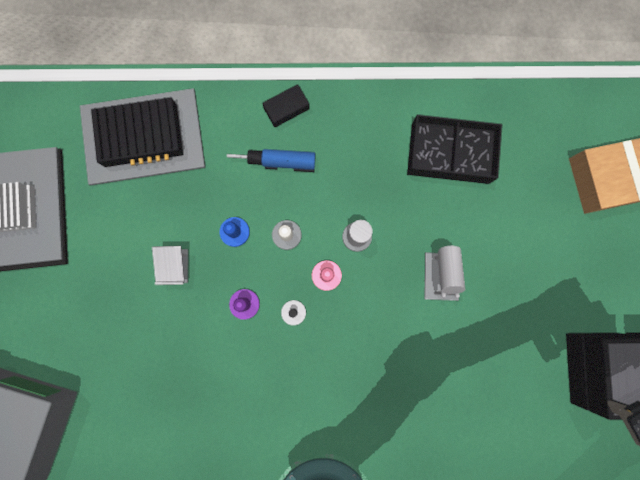

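The empty white peg is at scene (362,295) and top (287,234), about (0.616, 0.077). The pink, blue and purple pegs are decoys. The cup is at top (450,270), the lid at (293,313) and the lid rest at (170,265). Next I'll refine these from depth.

```bash
cat > h.py <<'E'
from station import env, effector, solver, viewer, workorder, search_frame, tip_of
import cv2,numpy as np
from scipy.optimize import least_squares
from scipy.spatial.transform import Rotation as Rn
def cloud(c,d):
    i=viewer.camera_info(c);K=i['intrinsics']
    v,u=np.mgrid[:480,:640]
    P=np.stack([(u-K[0,2])/K[0,0]*d,-(v-K[1,2])/K[1,1]*d,-d],-1)
    W=P@np.array(i['rotation']).T+i['eye']; W[d<=0]=np.nan
    return W
def near(W,c,r,z0,z1):
    P=W.reshape(-1,3); P=P[~np.isnan(P).any(1)]
    return P[(np.hypot(P[:,0]-c[0],P[:,1]-c[1])<r)&(P[:,2]>z0)&(P[:,2]<z1)]
def cylfit(P,p0,a0,R):
    # p0 point, a0=(yaw,pitch) ; free: offset y,z, yaw,pitch
    def ax(q): return np.array([np.cos(q[1])*np.cos(q[0]),np.cos(q[1])*np.sin(q[0]),np.sin(q[1])])
    def f(q):
        a=ax(q);c=np.array([p0[0],q[2],q[3]]);D=P-c
        return np.linalg.norm(D-np.outer(D@a,a),axis=1)-R
    r=least_squares(f,[a0[0],a0[1],p0[1],p0[2]],loss='soft_l1',f_scale=.002)
    return r.x,ax(r.x),np.array([p0[0],r.x[2],r.x[3]]),np.median(abs(f(r.x)))
def circ(P,R,c0):
    r=least_squares(lambda q:np.hypot(P[:,0]-q[0],P[:,1]-q[1])-R,c0,loss='soft_l1',f_scale=.002)
    return r.x,np.median(abs(r.fun))
E
python3 - <<'E'
from h import *
for c in("scene","top"):
    W=cloud(c,np.load(f'pics/{c}0d.npy'))
    P=near(W,(.52,-.285),.09,.0,.15)
    print(c,'bench z',np.nanmedian(near(W,(.45,-.1),.03,-.02,.02)[:,2]))
    C=near(W,(.525,-.285),.075,.085,.15); C=np.vstack([C,near(W,(.55,-.285),.04,.07,.15)])
    print('cup',len(C),*cylfit(C,(.525,-.285,.085),(0,-.35),.025))
    q,a,p,e=cylfit(C,(.525,-.285,.085),(0,-.35),.025); s=(P-p)@a; 
    D=np.linalg.norm((P-p)-np.outer(s,a),axis=1); s=s[D<.027]; print(' s range',np.percentile(s,[1,99]),'bottom',p+a*s.min(),'mouth',p+a*s.max())
    L=near(W,(.545,.345),.05,.035,.09); m=L.mean(0);
    # ransac plane
    rng=np.random.default_rng(0);best=None
    for _ in range(300):
        t=L[rng.choice(len(L),3,False)];n=np.cross(t[1]-t[0],t[2]-t[0]);nn=np.linalg.norm(n)
        if nn<1e-9: continue
        n/=nn; k=abs((L-t[0])@n)<.002
        if best is None or k.sum()>best.sum(): best=k
    I=L[best];m=I.mean(0);n=np.linalg.svd(I-m)[2][2];n*=np.sign(n[2]);
    B=near(W,(.545,.345),.075,.02,.1);B=B[abs((B-m)@n)<.003]
    print('plate n',n,'tilt',np.degrees(np.arccos(n[2])),'yaw up',np.degrees(np.arctan2(-n[1],-n[0])),len(I))
    for xx in (np.array([1,0,0]),):
        x=-n[:2]/np.linalg.norm(n[:2]);x=-x if 0 else x; X=np.array([x[0],x[1],0]);X=X-n*(X@n);X/=np.linalg.norm(X);Y=np.cross(n,X)
        r=cv2.minAreaRect(np.c_[(B-m)@X,(B-m)@Y].astype(np.float32));print(' rect',r,'center',m+X*r[0][0]+Y*r[0][1],'X',X)
    print(' peg',circ(near(W,(.616,.077),.03,.025,.065),.016,(.616,.077)),'maxz',near(W,(.616,.077),.03,.025,.1)[:,2].max())
    print(' lidknob',circ(near(W,(.434,.065),.025,.012,.036),.010,(.434,.065)))
    k=near(W,(.434,.065),.04,.032,.06);print(' knobtop',k[:,:2].mean(0),k[:,2].max())
    k=near(W,(.434,.065),.04,.003,.009);print(' disc',circ(k,.02,(.434,.065)),cv2.minEnclosingCircle(k[:,:2].astype(np.float32)))
E
```

```text
scene bench z -0.0005304884643164698
cup 1655 [-0.04203413 -0.35951767 -0.28699117  0.08239363] [ 0.9352398  -0.03933516 -0.35182278] [ 0.525      -0.28699117  0.08239363] 0.0008687765872055463
 s range [-0.04589269  0.05667819] bottom [ 0.48050119 -0.2851196   0.09913339] mouth [ 0.579185   -0.28927013  0.06201007]
plate n [-0.33483885 -0.0066758   0.94225176] tilt 19.56678530085025 yaw up 1.1421743781203588 1144
 rect ((-0.0019811876118183136, -0.00013479217886924744), (0.06419941037893295, 0.08879780769348145), 89.70825958251953) center [0.54522313 0.34310661 0.05596946] X [0.94206454 0.01878227 0.3349054 ]
 peg (array([0.61497333, 0.079195  ]), np.float64(0.00043018271815491865)) maxz 0.08309991908008585
 lidknob (array([0.43275408, 0.06362453]), np.float64(0.0007421227256011204))
 knobtop [0.43585947 0.06464953] 0.04340957070135676
 disc (array([0.43356876, 0.06382742]), np.float64(0.004856465253626915)) ((0.43279534578323364, 0.0651000440120697), 0.030865879729390144)
top bench z 3.441449637908711e-05
cup 1669 [-0.04543515 -0.35689983 -0.28654129  0.08361744] [ 0.93601747 -0.04
[... 171 characters left out ...]
714915  -0.28865509  0.06626435]
plate n [-0.33233797 -0.00456845  0.9431493 ] tilt 19.41264952783131 yaw up 0.7875617765397639 741
 rect ((-0.0026452206075191498, -0.00016352534294128418), (0.06515294313430786, 0.08686146140098572), 89.69613647460938) center [0.54412261 0.34301729 0.05555322] X [0.9430602  0.01296369 0.33236936]
 peg (array([0.61715899, 0.07979954]), np.float64(0.0001708373636236174)) maxz 0.0868756670112878
 lidknob (array([0.43449204, 0.0646068 ]), np.float64(0.00040207053709357884))
 knobtop [0.43433694 0.06363656] 0.0466797284511542
 disc (array([0.43389408, 0.06421733]), np.float64(0.0050968635220696185)) ((0.4344291090965271, 0.06518141180276871), 0.03984919562935829)
```

```bash
python3 - <<'E'
from h import *
# IK grid: tool pitch p (from horizontal, neg = down), azimuth az, jaw axis horizontal
def rot(p,az,flip):
    y=np.array([np.cos(p)*np.cos(az),np.cos(p)*np.sin(az),np.sin(p)])
    z=np.array([-np.sin(az),np.cos(az),0])*(1 if flip else -1)
    return np.c_[np.cross(y,z),y,z]
lo=np.array([-2.53,-.31,-1.57,.28,-1.29,.15,-2.92]);hi=np.array([2.53,2.02,1.55,2.44,4.43,1.84,2.92])
for nm,g in(('cup',np.array([.525,-.285,.085])),('peg',np.array([.616,.077,.075])),('pegup',np.array([.616,.077,.2])),('lid',np.array([.434,.065,.03])),('slope',np.array([.545,.345,.09]))):
  for pd in(-10,-20,-30,-40,-50,-60,-70,-90,-110):
    for azd in((0,) if nm not in('peg','pegup') else (-20,0,20,40)):
      for fl in(0,1):
        R=rot(np.radians(pd),np.radians(azd),fl);q=solver.inverse_kinematics(g+R[:,1]*.019,R)
        if q is not None: print(nm,pd,azd,fl,np.round(q,2),'m %.2f'%np.minimum(q-lo,hi-q).min())
E
```

```text
cup -10 0 0 [ 1.89  1.65 -1.15  2.28  3.64  0.45  2.89] m 0.03
cup -10 0 1 [ 1.89  1.65 -1.15  2.28  3.64  0.45 -0.25] m 0.16
cup -20 0 0 [ 1.92  1.75 -1.36  2.3   2.72  0.5  -2.53] m 0.14
cup -20 0 1 [ 1.92  1.75 -1.36  2.3   2.72  0.5   0.61] m 0.14
cup -30 0 0 [ 1.81  1.48 -1.34  2.29  2.56  0.53 -2.66] m 0.15
cup -30 0 1 [ 1.81  1.48 -1.34  2.29  2.56  0.53  0.48] m 0.15
cup -40 0 0 [ 1.72  1.27 -1.33  2.25  2.27  0.52 -2.61] m 0.19
cup -40 0 1 [ 1.72  1.27 -1.33  2.25  2.27  0.52  0.53] m 0.19
cup -50 0 0 [ 1.64  1.13 -1.33  2.19  1.88  0.55 -2.41] m 0.24
cup -50 0 1 [ 1.64  1.13 -1.33  2.19  1.88  0.55  0.73] m 0.24
cup -60 0 0 [ 0.77  0.49 -0.22  2.15 -1.22  0.2   0.2 ] m 0.05
cup -60 0 1 [ 1.33  0.71 -0.93  2.12  1.21  0.25  1.09] m 0.10
cup -70 0 0 [ 0.68  0.49 -0.18  2.06 -0.3   0.31 -0.77] m 0.16
cup -70 0 1 [ 1.04  0.58 -0.63  2.03  0.46  0.35  1.7 ] m 0.20
cup -90 0 0 [ 0.46  0.57 -0.02  1.84  0.02  0.74 -1.15] m 0.59
cup -90 0 1 [ 0.88  0.66 -0.59  1.81  0.48  0.82  1.62] m 0.63
cup -110 0 0 [ 0.36  0.72  0.02  1.59  0.12  1.16 -1.26] m 0.68
cup -110 0 1 [ 0.76  0.81 -0
[... 9614 characters left out ...]
.72  0.62 -0.23  2.17  1.91  0.82 -1.06] m 0.27
slope -50 0 0 [-1.21  0.59  0.43  2.14  1.6   0.29  2.28] m 0.14
slope -50 0 1 [-0.48  0.61 -0.45  2.1   1.69  0.73 -0.73] m 0.34
slope -60 0 0 [-1.17  0.57  0.47  2.06  0.58  0.22 -2.92] m -0.00
slope -60 0 1 [-0.25  0.65 -0.68  2.    1.43  0.74 -0.37] m 0.44
slope -70 0 0 [-0.8   0.53  0.09  1.95  0.44  0.44 -2.68] m 0.24
slope -70 0 1 [ 0.02  0.83 -1.03  1.89  1.31  0.96 -0.12] m 0.54
slope -90 0 0 [-0.23  0.71 -0.55  1.69  0.46  0.88 -2.54] m 0.38
slope -90 0 1 [ 0.04  0.91 -1.01  1.67  0.86  1.08  0.33] m 0.56
slope -110 0 0 [-0.21  0.85 -0.52  1.43  0.19  1.23 -2.29] m 0.61
slope -110 0 1 [-0.08  0.94 -0.77  1.42  0.39  1.28  0.71] m 0.56
```

```bash
cat >> h.py <<'E'
def rot(p,az,flip):
    p,az=np.radians(p),np.radians(az)
    y=np.array([np.cos(p)*np.cos(az),np.cos(p)*np.sin(az),np.sin(p)])
    z=np.array([-np.sin(az),np.cos(az),0])*(1 if flip else -1)
    return np.c_[np.cross(y,z),y,z]
def st(m=''):
    s=env.sense();print(m,'t%.2f'%s['t'],np.round(s['ee_pos'],4),'F',np.round(s['wrist_force'],1),'w%.4f'%s['gripper_width'],'q',np.round(s['joint_positions'],2));return s
def snap(n):
    for c in("scene","top"):
        p,d=viewer.read_camera(c);cv2.imwrite(f'pics/{c}_{n}.png',p[:,:,::-1]);np.save(f'pics/{c}_{n}d.npy',d)
E
python3 - <<'E'
from h import *
R=rot(-70,-2.5,0)
a=np.array([.9357,-.041,-.351]); g=np.array([.525,-.2868,.083])-a*.0095
T=g+R[:,1]*.019
env.reach(T-R[:,1]*.12,R);st('pre')
env.movel(T-R[:,1]*.0,rate=.12);st('at')
snap('g')
effector.grasp(30);st('grip')
env.movel(T+[0,0,.02],rate=.05);st()
env.movel(T+[0,0,.2],rate=.2);st('lift')
snap('l')
E
```

```text
pre t2.33 [ 0.4817 -0.2862  0.1816] F [-0.   0.5 -0.1] w0.0919 q [ 0.72  0.23 -0.16  2.09 -0.26  0.53 -0.84]
at t3.48 [ 0.5228 -0.287   0.0691] F [-1.2  0.9  0.2] w0.0919 q [ 0.69  0.48 -0.18  2.08 -0.28  0.3  -0.83]
grip t4.29 [ 0.5227 -0.2861  0.0685] F [-0.8  2.8  2.9] w0.0499 q [ 0.68  0.48 -0.18  2.08 -0.28  0.3  -0.83]
 t4.84 [ 0.5227 -0.2869  0.0888] F [-1.2  0.  -0.5] w0.0503 q [ 0.68  0.44 -0.17  2.07 -0.27  0.34 -0.84]
lift t5.89 [ 0.5218 -0.2862  0.2669] F [-0.5  0.6 -1.4] w0.0498 q [ 0.64  0.18 -0.12  1.93 -0.21  0.74 -0.95]
```

```bash
python3 - <<'E'
from h import *
for az in(-30,-20,-10,0):
  for z in (.3,.28,.25,.177,.072):
    R=rot(-40,az,1);q=solver.inverse_kinematics(np.array([.616,.0785,z])+R[:,1]*.019,R)
    print(az,z,None if q is None else np.round(q,2))
E
```

```text
-30 0.3 [-0.1   0.24 -0.48  2.08  1.33  0.88 -0.43]
-30 0.28 [-0.11  0.27 -0.46  2.1   1.37  0.87 -0.5 ]
-30 0.25 [-0.14  0.32 -0.44  2.12  1.45  0.87 -0.59]
-30 0.177 [-0.24  0.45 -0.34  2.17  1.61  0.86 -0.82]
-30 0.072 [-0.52  0.64  0.    2.2   1.83  0.75 -1.18]
-20 0.3 [-0.02  0.19 -0.49  2.15  1.42  0.69 -0.37]
-20 0.28 [-0.04  0.22 -0.47  2.17  1.49  0.69 -0.45]
-20 0.25 [-0.07  0.27 -0.44  2.19  1.59  0.7  -0.57]
-20 0.177 [-0.22  0.4  -0.28  2.24  1.83  0.71 -0.86]
-20 0.072 [-0.54  0.62  0.09  2.27  2.15  0.68 -1.34]
-10 0.3 [ 0.08  0.14 -0.5   2.2   1.54  0.49 -0.32]
-10 0.28 [ 0.06  0.18 -0.48  2.21  1.65  0.5  -0.43]
-10 0.25 [ 0.    0.23 -0.43  2.24  1.79  0.52 -0.59]
-10 0.177 [-0.21  0.36 -0.2   2.3   2.12  0.57 -0.96]
-10 0.072 [-0.26  0.61 -0.15  2.31  2.4   0.75 -1.29]
0 0.3 [ 0.56  0.18 -0.9   2.21  1.72  0.35 -0.27]
0 0.28 [ 0.84  0.41 -1.29  2.21  1.83  0.6  -0.25]
0 0.25 [ 0.81  0.53 -1.3   2.24  1.94  0.71 -0.31]
0 0.177 [ 0.76  0.85 -1.32  2.28  2.16  0.99 -0.35]
0 0.072 [ 0.63  1.05 -1.12  2.3   2.44  1.11 -0.5 ]
```

View pics/scene_l.png

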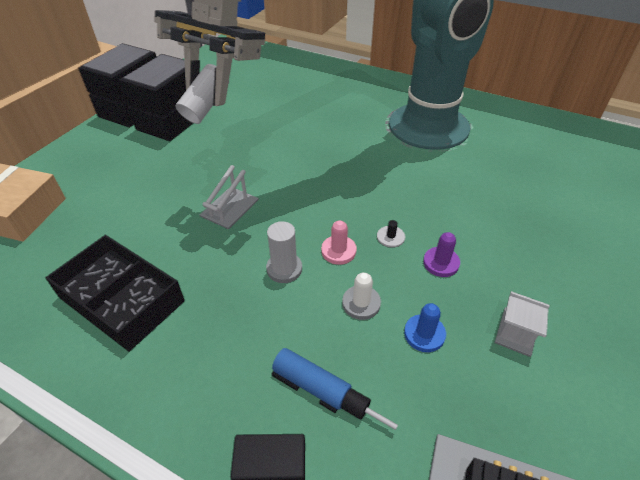

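The cup is held at scene (200,95), its mouth still angled down and away, and the rest is empty. Now I'll flip it above the peg.

```bash
python3 - <<'E'
from h import *
R=rot(-40,-20,1)
env.reach(np.array([.616,.0785,.28])+R[:,1]*.019,R);st('hover')
env.movel(np.array([.616,.0785,.185])+R[:,1]*.019,rate=.15);s=st('low')
snap('h')
g=np.array(s['ee_pos'])-np.array(s['tcp_rot'])[:,1]*.019;print('grasp',g, s['tcp_rot'])
A=[]
for c in("scene","top"):
    W=cloud(c,np.load(f'pics/{c}_hd.npy'))
    P=near(W,(.616,.0785),.045,.11,.26)
    print(c,len(P),P[:,2].min(),P[:,2].max())
    A.append(P)
P=A[0];P=P[(P[:,2]<.165)]
def f(q):
    return np.hypot(P[:,0]-q[0]-q[2]*(P[:,2]-.14),P[:,1]-q[1]-q[3]*(P[:,2]-.14))-.025
r=least_squares(f,[.616,.0785,0,0],loss='soft_l1',f_scale=.001);print(len(P),r.x,np.median(abs(r.fun)))
print('top bottom-face pts',A[1][A[1][:,2]>.21].mean(0))
print(tip_of('scene','cup')[:2],tip_of('scene','cup_mouth')[:2])
E
```

```text
hover t7.49 [0.6297 0.0721 0.2675] F [-0.3 -0.5 -1.1] w0.0500 q [-0.04  0.22 -0.47  2.17  1.49  0.69 -0.45]
low t8.28 [0.6302 0.0731 0.1734] F [ 0.3  1.3 -2. ] w0.0499 q [-0.08  0.41 -0.45  2.23  1.8   0.76 -0.8 ]
grasp [0.61651417 0.07810443 0.18562765] [[ 6.03137553e-01  7.20122692e-01  3.42999125e-01]
 [-2.20640514e-01 -2.62614563e-01  9.39335592e-01]
 [ 7.66513441e-01 -6.42228074e-01  4.95536288e-04]]
scene 2601 0.12744586337002317 0.25935637566555414
top 988 0.1286425329510179 0.2591454414755322
438 [ 0.61548532  0.07749701 -0.00184498  0.0052825 ] 0.00046694961222801604
top bottom-face pts [0.61148295 0.079978   0.22220366]
[{'at': [0.6159, 0.0764, 0.2235], 'score': 0.98}, {'at': [0.5119, -0.2834, -0.0012], 'score': 0.55}] [{'at': [0.6188, 0.0804, 0.1276], 'score': 0.89}]
```

View pics/scene_h.png

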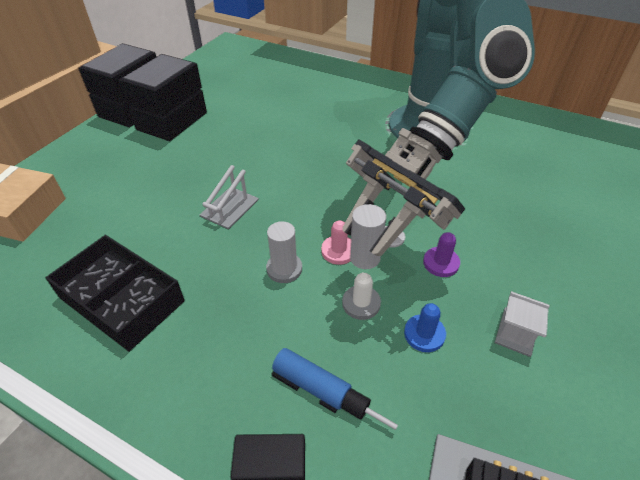

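The cup hangs upright in the picture at (368,240), right over the white peg, with a fitted tilt under 0.5°. The scene fit puts its axis about 1.7 mm low in y compared with the peg, so I'll correct that and lower.

```bash
python3 - <<'E'
from h import *
s=env.sense();p=np.array(s['ee_pos']);R=rot(-40,-20,1)
p=np.array([.616,.0785,.1855])+R[:,1]*.019+[-.0005,.0015,0]
env.movel(p,R,rate=.05)
F0=np.array(st('corr')['wrist_force'])
z0=p[2]
for dz in (.03,.055,.075,.09,.1,.108,.111,.113,.1145,.116,.1175,.119,.1205):
    env.movel(p-[0,0,dz],R,rate=.08 if dz<.1 else .03)
    s=st('dz%.4f'%dz);F=np.array(s['wrist_force'])-F0
    if F[2]>5 or np.hypot(*F[:2])>12: print('contact',F);break
snap('d')
E
```

```text
corr t8.72 [0.6293 0.0752 0.1737] F [-0.1  0.1 -0.8] w0.0499 q [-0.08  0.41 -0.45  2.23  1.8   0.77 -0.8 ]
dz0.0300 t9.25 [0.6292 0.0751 0.1432] F [ 0.5 -0.2 -1.4] w0.0500 q [-0.09  0.47 -0.44  2.24  1.89  0.8  -0.89]
dz0.0550 t9.72 [0.6293 0.0751 0.1184] F [-1.1 -0.  -0.8] w0.0500 q [-0.09  0.53 -0.44  2.24  1.95  0.84 -0.96]
dz0.0750 t10.12 [0.6292 0.0751 0.0982] F [-0.8 -0.7 -1. ] w0.0500 q [-0.1   0.58 -0.43  2.24  2.    0.86 -1.01]
dz0.0900 t10.45 [0.6291 0.075  0.0831] F [-0.4 -0.8 -1.5] w0.0504 q [-0.1   0.62 -0.43  2.24  2.03  0.88 -1.04]
dz0.1000 t10.93 [0.6291 0.075  0.0731] F [ 0.5  0.3 -1.6] w0.0499 q [-0.1   0.64 -0.43  2.24  2.06  0.9  -1.07]
dz0.1080 t11.35 [0.629  0.075  0.0649] F [ 0.4 -0.1 -2.3] w0.0501 q [-0.1   0.66 -0.43  2.24  2.07  0.91 -1.08]
dz0.1110 t11.60 [0.6291 0.075  0.0621] F [-0.3 -0.6 -2. ] w0.0498 q [-0.1   0.67 -0.43  2.24  2.08  0.92 -1.09]
dz0.1130 t11.85 [0.6291 0.075  0.0602] F [ 0.1 -0.3 -2.1] w0.0501 q [-0.1   0.67 -0.43  2.24  2.08  0.92 -1.09]
dz0.1145 t12.10 [0.6292 0.075  0.0587] F [-0.1  0.3 -1.7] w0.0499 q [-0.1   0.68 -0.42  2.24  2.09  0.92 -1.1 ]
dz0.1160 t12.35 [0.6295 0.075  0.0576] F [-0.2 -0.   1.2] w0.0500 q [-0.1   0.68 -0.42  2.24  2.09  0.92 -1.1 ]
dz0.1175 t12.60 [0.6299 0.0751 0.0575] F [-4.4  1.   8.3] w0.0497 q [-0.1   0.68 -0.42  2.24  2.09  0.93 -1.1 ]
contact [-4.24247118  0.87385548  9.07885983]
```

```bash
python3 - <<'E'
from h import *
R=rot(-40,-20,1);p=np.array(env.sense()['ee_pos'])
effector.release();st('rel')
env.movel(p-R[:,1]*.06,R,rate=.1);st()
env.movel(p-R[:,1]*.14,R,rate=.25);st()
L=np.array([.434,.0645,.011]);Rd=rot(-90,0,1)
env.reach(L+[0,0,.15],Rd);st('above lid')
snap('r')
for c in("scene","top"):
    W=cloud(c,np.load(f'pics/{c}_rd.npy'))
    C=near(W,(.616,.079),.04,.03,.098);print(c,'cup',circ(C,.025,(.616,.079)),near(W,(.616,.079),.02,.09,.13)[:,2].mean())
    print(' knob',circ(near(W,(.434,.065),.025,.012,.036),.010,(.434,.065)))
    print(tip_of(c,'cup')[:2])
E
```

```text
rel t13.46 [0.6292 0.075  0.0558] F [ 0.1 -0.2  1.1] w0.0916 q [-0.1   0.68 -0.42  2.24  2.09  0.92 -1.1 ]
 t14.22 [0.587  0.0906 0.0961] F [ 0.2 -0.8  0.1] w0.0919 q [-0.14  0.57 -0.47  2.31  1.97  0.93 -1.07]
 t14.68 [0.5297 0.1117 0.1477] F [0.4 0.1 0.1] w0.0919 q [-0.19  0.4  -0.55  2.39  1.76  0.93 -0.99]
above lid t16.57 [0.4337 0.0643 0.1605] F [0.5 0.6 0.2] w0.0919 q [ 0.29  0.24 -0.57  2.12  0.18  0.83  1.18]
scene cup (array([0.6148113 , 0.07947096]), np.float64(0.0004233121474404057)) 0.10653680382941243
 knob (array([0.43232697, 0.06376871]), np.float64(0.0005612101420708563))
[{'at': [0.6147, 0.0754, 0.1044], 'score': 0.7}]
top cup (array([0.61676411, 0.08001742]), np.float64(0.00014705338054522843)) 0.10723883019449801
 knob (array([0.434, 0.065]), np.float64(nan))
[{'at': [0.6101, 0.0825, 0.1054], 'score': 0.68}]
  return _methods._mean(a, axis=axis, dtype=dtype,
  ret = ret.dtype.type(ret / rcount)
```

```bash
python3 - <<'E'
from h import *
L=np.array([.4335,.0645,.011]);Rd=rot(-90,0,1)
env.movel(L,Rd,rate=.12);st('at lid')
effector.grasp(25);st('grip')
env.movel(L+[0,0,.03],Rd,rate=.08);st()
env.movel(L+[0,0,.17],Rd,rate=.25);st('lift')
# slope
Rs=rot(-70,1,1);n=-Rs[:,1];X=np.array([np.cos(np.radians(20)),.0164,np.sin(np.radians(20))])
C=np.array([.546,.3435,.056])+X*(-.005)
T=C+n*.011
env.reach(T+n*.09+[0,0,.03],Rs);st('hover')
env.movel(T+n*.03,Rs,rate=.15);st('30mm')
snap('s')
for c in("scene","top"): print(tip_of(c,'lid')[:2],C+n*.03)
E
```

```text
at lid t18.17 [0.434  0.0646 0.0115] F [-0.1  0.3  0.8] w0.0916 q [ 0.13  0.52 -0.41  2.21  0.43  0.49  0.95]
grip t19.26 [0.4335 0.0645 0.011 ] F [-0.1 -0.4  0.6] w0.0193 q [ 0.13  0.52 -0.41  2.21  0.43  0.49  0.95]
 t19.78 [0.4336 0.0643 0.0412] F [-0.4 -0.1 -1.7] w0.0192 q [ 0.17  0.46 -0.46  2.2   0.38  0.56  0.99]
lift t20.49 [0.4326 0.0641 0.1799] F [ 0.7  0.2 -1.2] w0.0190 q [ 0.31  0.21 -0.59  2.1   0.15  0.87  1.2 ]
hover t21.59 [0.5067 0.3411 0.1778] F [ 0.7 -0.5 -0.7] w0.0192 q [-0.34  0.38 -0.53  1.94  0.68  0.73  0.29]
30mm t22.33 [0.5277 0.3432 0.0934] F [-0.2 -0.1 -1. ] w0.0190 q [-0.41  0.52 -0.42  1.96  0.85  0.6   0.14]
[{'at': [0.5311, 0.3418, 0.0797], 'score': 0.61}] [0.5310425  0.34323893 0.08248068]
[{'at': [0.5312, 0.3467, 0.0801], 'score': 0.77}] [0.5310425  0.34323893 0.08248068]
```

```bash
python3 - <<'E'
import cv2,numpy as np
a=cv2.imread('pics/scene_s.png')[220:420,400:620];b=cv2.imread('pics/top_s.png')[180:340,90:310]
a=cv2.resize(a,(400,364));b=cv2.resize(b,(400,291));o=np.zeros((364,800,3),np.uint8);o[:364,:400]=a;o[:291,400:]=b;cv2.imwrite('pics/s_crop.png',o)
E
```

```text
(no output)
```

View pics/s_crop.png

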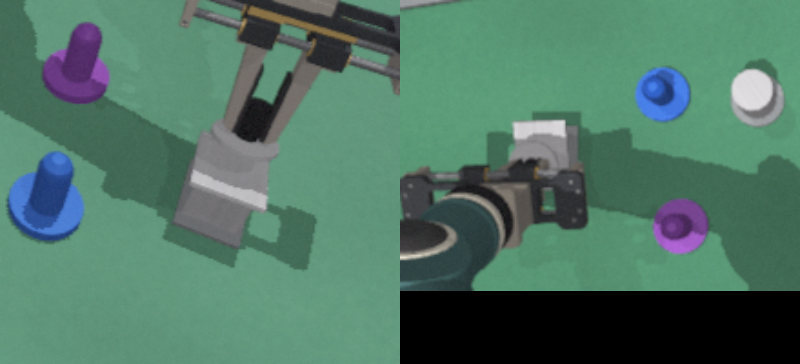

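The crop shows the lid at (235,140), knob up, parallel to the plate and just above it. Next is a guarded lowering.

```bash
python3 - <<'E'
from h import *
Rs=rot(-70,1,1);n=-Rs[:,1];X=np.array([np.cos(np.radians(20)),.0164,np.sin(np.radians(20))])
T=np.array([.546,.3435,.056])+X*(-.005)+n*.011
env.pause(.3);F0=np.array(st('start')['wrist_force'])
for d in (.015,.008,.005,.003,.0015,0,-.0015,-.003,-.0045,-.006):
    env.movel(T+n*d,Rs,rate=.06 if d>.005 else .03)
    s=st('d%.4f'%d);f=(np.array(s['wrist_force'])-F0)@n
    if f>4: print('contact',f);break
snap('p')
E
```

```text
start t22.83 [0.5274 0.3432 0.0931] F [ 0.1 -0.6 -1.3] w0.0194 q [-0.41  0.52 -0.42  1.96  0.85  0.6   0.14]
d0.0150 t23.23 [0.5322 0.343  0.0778] F [-0.5  0.1 -0.1] w0.0192 q [-0.42  0.55 -0.4   1.96  0.88  0.58  0.11]
d0.0080 t23.50 [0.5347 0.3431 0.0717] F [-0.5  0.2 -0.8] w0.0194 q [-0.43  0.56 -0.39  1.96  0.89  0.57  0.1 ]
d0.0050 t23.75 [0.5358 0.3432 0.0692] F [ 1.1 -0.4 -0.7] w0.0196 q [-0.43  0.56 -0.39  1.96  0.9   0.57  0.1 ]
d0.0030 t24.00 [0.5365 0.3433 0.0674] F [-0.4  0.4  0. ] w0.0190 q [-0.43  0.57 -0.39  1.96  0.9   0.56  0.1 ]
d0.0015 t24.25 [0.537  0.3433 0.0659] F [ 0.2 -0.1 -1.5] w0.0197 q [-0.43  0.57 -0.39  1.96  0.9   0.56  0.09]
d0.0000 t24.50 [0.5375 0.3436 0.0652] F [-3.5 -1.   4.9] w0.0192 q [-0.43  0.57 -0.38  1.96  0.91  0.56  0.09]
contact 7.007048105230638
```

```bash
python3 - <<'E'
from h import *
Rs=rot(-70,1,1);n=-Rs[:,1];p=np.array(env.sense()['ee_pos'])
effector.release();st('rel')
env.movel(p+n*.05,Rs,rate=.06);env.movel(p+n*.16,Rs,rate=.25);st()
q=env.sense()['joint_positions'];env.reach([.42,-.1,.4],rot(-90,0,1));st('away')
snap('f')
for c in("scene","top"):
    W=cloud(c,np.load(f'pics/{c}_fd.npy'))
    C=near(W,(.616,.079),.04,.03,.098);print(c,'cup',circ(C,.025,(.616,.079)),near(W,(.616,.079),.02,.1,.13)[:,2].mean())
    D=near(W,(.54,.343),.03,.04,.09)
    X=np.array([.9397,.0164,.342]);O=np.array([.546,.3435,.056]);Y=np.cross(n,X)
    l=np.c_[(D-O)@X,(D-O)@Y,(D-O)@n]
    k=l[abs(l[:,2]-.006)<.0025];q=np.linalg.svd(D[abs(l[:,2]-.006)<.0025]-D[abs(l[:,2]-.006)<.0025].mean(0))[2][2];q*=np.sign(q[2])
    print(' disc',k.mean(0),cv2.minEnclosingCircle(k[:,:2].astype(np.float32)),'angle to slope',np.degrees(np.arccos(q@n)))
    for m in('lid','other_cup','screwdriver','cup','cup_mouth'): print(m,[(np.round(r['at'],3),round(r['score'],2)) for r in tip_of(c,m)[:2]])
p=[cv2.imread(f'pics/{c}_f.png') for c in("scene","top")]
cv2.imwrite('pics/fin.png',np.hstack([p[0][120:420,200:600],p[1][130:430,120:520]]))
E
```

```text
rel t25.74 [0.5375 0.3434 0.0647] F [-0.2  0.3  0.2] w0.0925 q [-0.43  0.57 -0.38  1.96  0.91  0.56  0.09]
 t27.32 [0.483  0.3417 0.2147] F [ 0.2  0.1 -0.4] w0.0916 q [-0.33  0.31 -0.57  1.95  0.61  0.79  0.33]
away t29.08 [ 0.4201 -0.0994  0.3993] F [ 1.1 -0.4 -0.8] w0.0919 q [ 0.54 -0.04 -0.37  1.82 -0.02  1.37  1.75]
scene cup (array([0.61476714, 0.07943222]), np.float64(0.00040714347939870346)) 0.10640460408172837
 disc [ 0.00140588 -0.00122978  0.00610463] ((-0.004567340482026339, -0.0009639203199185431), 0.030170559883117676) angle to slope 0.6326041627084303
lid [(array([0.545, 0.348, 0.054]), 0.68)]
other_cup [(array([ 0.61 , -0.089,  0.106]), 0.57)]
screwdriver [(array([0.795, 0.096, 0.001]), 0.57)]
cup [(array([0.614, 0.077, 0.106]), 0.79)]
cup_mouth [(array([0.613, 0.082, 0.01 ]), 0.73)]
top cup (array([0.61677964, 0.07999651]), np.float64(0.0001653596027973228)) 0.10733866524425925
 disc [-0.0021879  -0.00249222  0.00605186] ((-0.003645846853032708, -0.0007620174437761307), 0.02978549338877201) angle to slope 0.5131970249083317
lid []
other_cup [(array([ 0.612, -0.09 ,  0.106]), 0.84), (array([0.613, 0.083, 0.105]), 0.41)]
screwdriver [(array([ 0.797,  0.098, -0.   ]), 0.57), (array([ 0.517, -0.286,  0.001]), 0.49)]
cup [(array([0.611, 0.08 , 0.104]), 0.88)]
cup_mouth [(array([0.615, 0.08 , 0.012]), 0.74)]
```

View pics/fin.png

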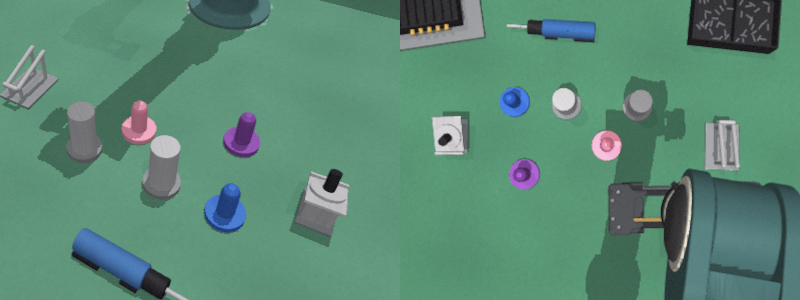

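The picture shows the cup standing upside down on the white peg's foot (163,165) and the lid lying flat, knob up, on the slope (330,190). The other cup and the screwdriver haven't moved.

```bash
python3 - <<'E'
from h import *
workorder.finish_job();st()
E
```

```text
the job is handed in; nothing more can be done
the job is handed in; nothing more can be done
```

The cup is upside down on the white peg and the lid lies flat, knob up, on its slope. I handed the job in shortly after t = 29 s, within the 64 s limit.

**Cup:** I gripped it on the draining rest, lifted it, turned it mouth down above the peg and lowered it until I felt contact (about 9 N). The last depth check puts its axis within about 0.5 mm of where the peg's axis was measured. Its top is at 106.4–107.3 mm against a nominal 107 mm, so the rim is on the foot.

**Lid:** I picked it up by the knob and lowered it until I felt contact (about 7 N). It lies about −4 mm along the slope and −1 mm sideways. It is flat to about 0.6° and sits on the face to within about 0.1 mm.

**Left alone:** The networks put the other cup and the screwdriver within about 4 mm of where they started, which is their own accuracy. The arm was well clear at hand-in.

**Checks that failed or disagreed:**
- The top camera's network did not find the lid at the end. The scene camera's network put it about 10 mm further up the slope than the depth fit. Depth from both cameras agreed, so I trusted that.
- The gripper read 19.2 mm on the 20 mm knob; the grip held.

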